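# Lay a weighted try square along a sawn groove

### The job

Lay the try square on the grooved board that is held on the bench: its wooden fence flush along the board's edge nearest the robot, its metal blade flat across the board, and the blade's left edge lined up with the right side of the groove (left and right as seen from the robot). Then gently stand the small iron weight upright on the blade, so that the square stays put for marking out. Leave the other things on the bench where they are.

Things in the scene. Friction and masses are not known exactly. Their poses are not given: they have to be found in the camera images.
- board_mark (a point): Point on the board's top near edge (the edge facing the robot) where the groove's right side meets it. x points into the board, away from the robot and along the groove; y along the near edge to the left; z up. The groove is 10 mm wide (y 0 to 10), 6 mm deep and crosses the whole board. The board runs 170 mm to the right of this point and 70 mm to the left.
- board: Pale wooden board 160 (x) x 240 (y) x 32 mm (z), fixed on the bench; origin at the centre of its underside, same axes as board_mark. Four wooden dogs, 18 mm across and 24 mm tall, stand against its two ends and its far edge; none at the near edge.
- square_corner (a point): Inner corner of the L-shaped try square, where the fence's inner face, blade's underside and blade's left edge meet. x along the blade away from the fence, y along the fence to the left, z up. The metal blade covers x 0 to 150, y -45 to 0, z 0 to 4 mm; the dark wooden fence x -18 to 0, y -130 to 0, z -16 to 10 mm. In the finished job this point is at board_mark and the axes agree.
- square_heel (a point): The other end of the fence's inner face: 130 mm to the right of square_corner (y = -130 mm), same height and axes. The square weighs about 0.15 kg; its centre of mass is near x 30, y -42 mm from square_corner.
- square_grip (a point): Where to take the square: middle of the wooden grip on the fence, at x -9, y -60, z +27 mm from square_corner, same axes. The grip is 16 mm thick along x and 80 mm long along y; its top is 13 mm above this point, the fence's top 17 mm below it and the blade's upper face 23 mm below it.
- offcut: Brown wooden offcut 140 x 110 x 22 mm, fixed on the bench left or right of the board; origin at the centre of its underside. The square starts with its blade lying on it, the fence on the robot's side, clear of it and 6 mm above the bench.
- weight_center (a point): Centre, half-way up, of the iron weight: a dark upright cylinder 42 mm across and 50 mm tall with a knob 26 mm across on top, 75 mm tall in all, so this point is 37.5 mm above its underside. About 0.45 kg. z up. It starts standing on the bench on the other side of the board from the square.
- mallet: Bystander, to be left alone: turned wooden carving mallet standing on its head, 84 mm across, 245 mm tall; origin at the centre of its underside.
- tin: Bystander, to be left alone: open copper-coloured tin, 84 mm across, 90 mm tall; origin at the centre of its underside.
- bowl: Bystander, to be left alone: wooden bowl, 120 mm across, 50 mm tall; origin at the centre of its underside.
- stone: Bystander, to be left alone: grey sharpening stone 60 x 150 x 25 mm; origin at the centre of its underside.
- jar: Bystander, to be left alone: amber glass jar, 70 mm across, 100 mm tall; origin at the centre of its underside.
- gouge: Bystander, to be left alone: carving gouge lying flat, about 225 mm long, 24 mm wide, 22 mm tall; origin near the middle of its length; origin at its underside.
- block: Bystander, to be left alone: pale wooden block 50 x 90 x 40 mm; origin at the centre of its underside.
Not all that is in view belongs to the job. What is shaped like the part that bears square_corner but green or red is not meant.

How it is judged:
By the outcome, as a careful person would: the job done as asked, in the order asked, and still so for the second after the job is handed in, with the robot touching nothing.
It also fails if it takes over 62 s, if anything falls off the work surface, if the arm or the gripper's body presses on something with over 40 N, if the wrist force passes 120 N, or if a joint passes its speed limit or range.

### The arm

A 6-joint arm with a two-finger parallel gripper is mounted at the origin on the work surface. World frame = base frame: x ahead of the robot, y to its left, z up, the work surface at z = 0. Lengths are in m, angles in degrees, forces in N, time in s.
With the tool pointing down it reaches from about 0.325 to 0.775 m from the base axis. Payload 5.5 kg.
Tool frame: the origin (TCP) lies at the centre of the arm's flange, where the gripper is bolted on; the fingertips stand 182 mm ahead of it and the grasp point (between the pads) lies 163 mm ahead of it; z points along the fingers, y is the line along which they close (so a half turn about z gives the same grasp; the last joint's range is limited). The gripper opens to 88 mm and grips with 3 to 60 N. Pads are 20 mm wide; open, the fingers measure 115 mm over their backs; the gripper's body (75 mm by 178 mm) begins 61 mm behind the grasp point.
Start: joints at [64.59, 5.22, 70.514, -0, 104.267, -3.249], TCP at [0.226, 0.556, 0.405] pointing down, gripper open.
Joint ranges: [-164.24, 164.24], [-49.07, 125.15], [9.68, 141.18], [-86.29, 266.29], [3.28, 154.24], [-151.56, 151.56]. Speed limits (degrees/s): [147.25, 147.25, 172.46, 180, 180, 180].

### API

Orientations are given as [roll, pitch, yaw] about the fixed x, y, z axes, in that order (R = Rz(yaw) Ry(pitch) Rx(roll)).
In Python, from station import r gives the robot as it stands. The module is installed in compiled form; this text tells all that it offers. Calls block until the motion is done:
- r.reach(position, orientation): joint-space move of the TCP to a pose.
- r.servo_line(position, rotation=None, speed=0.15): straight line of the TCP; rotation=None keeps the orientation; speed is the mean speed in m/s.
- r.move_joints(angles): joint-space move.
- r.let_go() and r.grab(squeeze=None): open the fingers fully, or close them until they stop; squeeze is the grip in N (None keeps the last).
- r.wait(seconds).
- r.inverse_kinematics(position, orientation): joint angles nearest the present ones, or None.
- r.sense(): the state.
- r.snapshot(name): name is "side" or "top"; returns a dict with "frame" (384x512x3 uint8, red, green, blue), "fx", "fy", "cx", "cy" (pixels), "dist_coeffs" ([k1, k2, p1, p2, k3] as OpenCV has them; the pictures are not rectified), "R" (3x3) and "t" (3): a world point X has camera coordinates R X + t. Camera axes: x right, y down, z forward; pixel columns grow to the right and rows downward; lengths in m; the calibration is good to about 2 mm. A picture is of the moment at which its call begins. There is no depth.
A pose or a line that the arm cannot do raises r.IKError and nothing moves.
- r.hand_in(): hands the job in; it is judged then, once.
The state is a dict: "clock": time; "joints": joint angles; "joint_vel": joint speeds; "joint_torque": joint torques, N m; "tcp_pos": TCP position; "orientation": TCP orientation; "contact_force": force on the tool from outside, world axes, zero at the start; "torque": the same for the moment, N m; "opening": finger opening in m; "gripper_force": force on a finger pad.
Only numpy, scipy, OpenCV 4.12 (cv2) and the standard library are available. Lean on these libraries where they do the work, as an engineer would, in place of code of your own. Each camera call takes 0.05 s, during which the arm holds its last target. There are 200 camera calls.

## Working session

There is one attempt and no reset: what is moved stays moved. The work goes in short steps, each a Python script; the robot and the scene stay as the last script left them, time stands still between calls to the robot, and variables do not carry over. Pictures are saved under pics/ and viewed, at most 10 in all, crops included, and the job is handed in when it is done.

```bash
mkdir -p pics; python3 - <<'E'
from station import r
import cv2,pickle
for n in("top","side"):
    s=r.snapshot(n); pickle.dump(s,open(n+"0.pkl","wb"))
    cv2.imwrite(f"pics/{n}0.png",cv2.resize(s["frame"][:,:,::-1],(800,600),interpolation=cv2.INTER_CUBIC))
    print(n,s["fx"],s["fy"],s["cx"],s["cy"],s["dist_coeffs"],s["R"],s["t"])
print(r.sense())
E
```

```text
top 424.0366994854096 424.0366994854096 249.99440103302106 183.18924137040815 [0.04420629 0.         0.         0.         0.        ] [[-2.88852324e-02 -9.99582329e-01 -9.00764962e-04]
 [-9.81201697e-01  2.85260781e-02 -1.90865117e-01]
 [ 1.90811094e-01 -4.62935116e-03 -9.81615859e-01]] [-0.1026954   0.56128997  1.44028229]
side 456.7617582316311 456.7617582316311 246.93322449946083 190.64814723668417 [-0.01140284  0.          0.          0.          0.        ] [[ 0.80831222 -0.58864589  0.01128608]
 [-0.44646143 -0.62533949 -0.64001775]
 [ 0.38380145  0.51229536 -0.76827723]] [-0.51299035  0.24450653  1.36112002]
{'clock': 0.1, 'joints': array([ 6.45913374e+01,  5.25882355e+00,  7.05738776e+01,  1.61165066e-04,
        1.04264609e+02, -3.24878646e+00]), 'joint_vel': array([-0.02945379, -0.11229738, -0.07891562,  0.08505195,  0.01629078,
       -0.04535541]), 'joint_torque': array([ 2.15466949e-03, -4.47854733e+01, -4.07572567e+01,  6.99605397e-02,
        2.82598869e-02, -8.84946780e-05]), 'tcp_pos': array([0.22634372, 0.55573472, 0.40363023]), 'orientation': array([-1.79902855e+02, -5.67074778e-03,  1.57840159e+02]), 'contact_force': array([-0.92380479, -0.4886557 , -0.23719989]), 'torque': array([ 0.03604755,  0.03879063, -0.00281243]), 'gripper_force': 0.0, 'opening': 0.08752024294254604}
```

View pics/top0.png

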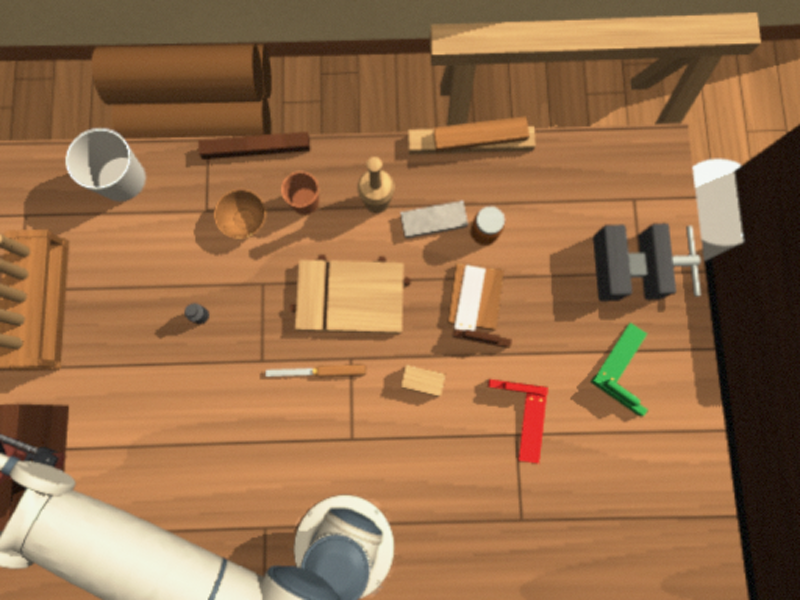

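View pics/side0.png

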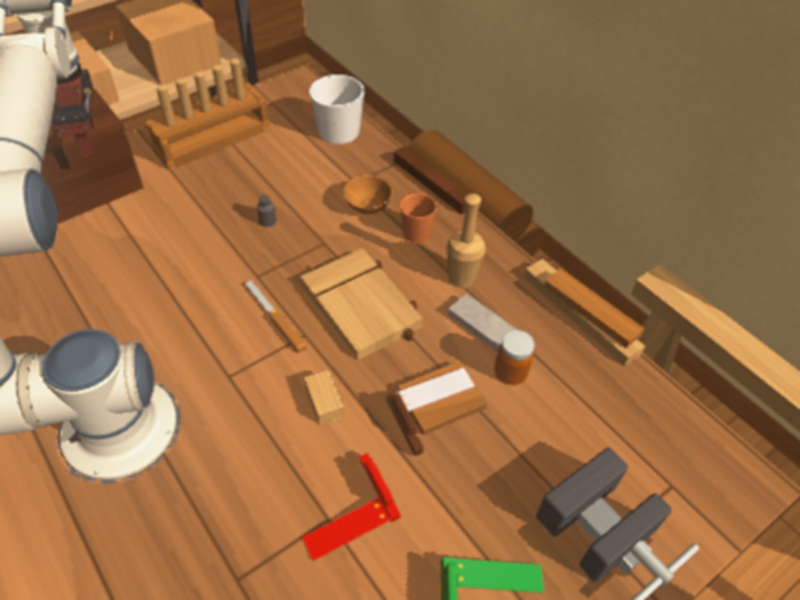

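The top picture shows the board at (297–404, 260–332), the groove at x≈327, the square's white blade at (470, 298) with its dark fence at (485, 339), and the weight at (196, 315). The side picture shows the blade at (437, 390), the fence at (408, 420), the weight at (266, 210) and the board at (360, 305). I'll take enlarged crops next.

```bash
cat > h.py <<'E'
import numpy as np,cv2,pickle
def ray(s,px):
    K=np.array([[s["fx"],0,s["cx"]],[0,s["fy"],s["cy"]],[0,0,1]])
    p=cv2.undistortPoints(np.array(px,float).reshape(-1,1,2),K,np.array(s["dist_coeffs"],float)).reshape(-1,2)
    R=np.array(s["R"]);t=np.array(s["t"])
    return -R.T@t, np.c_[p,np.ones(len(p))]@R
def onz(s,px,z):
    c,d=ray(s,px); return c+d*((z-c[2])/d[:,2])[:,None]
def proj(s,X):
    K=np.array([[s["fx"],0,s["cx"]],[0,s["fy"],s["cy"]],[0,0,1]])
    return cv2.projectPoints(np.array(X,float).reshape(-1,1,3),cv2.Rodrigues(np.array(s["R"]))[0],np.array(s["t"],float),K,np.array(s["dist_coeffs"],float))[0].reshape(-1,2)
E
python3 - <<'E'
import pickle,cv2,numpy as np
a=pickle.load(open("top0.pkl","rb"))["frame"][155:230,180:335]
b=pickle.load(open("side0.pkl","rb"))["frame"][150:295,185:320]
A=cv2.resize(a,None,fx=5,fy=5,interpolation=cv2.INTER_CUBIC)
B=cv2.resize(b,None,fx=4,fy=4,interpolation=cv2.INTER_CUBIC)
cv2.imwrite("pics/ca.png",A[:,:,::-1]);cv2.imwrite("pics/cb.png",B[:,:,::-1])
E
```

```text
(no output)
```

View pics/ca.png

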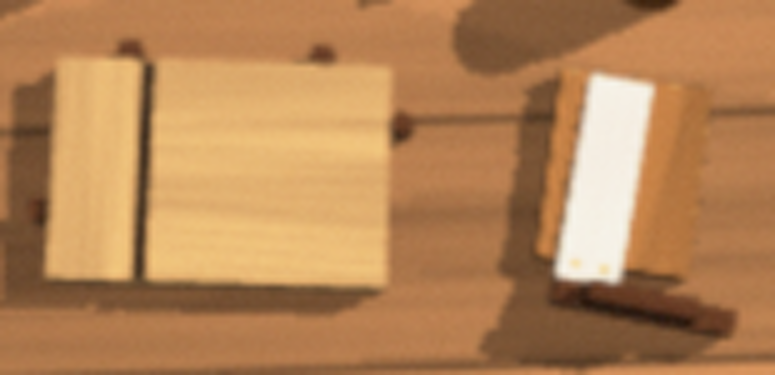

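View pics/cb.png

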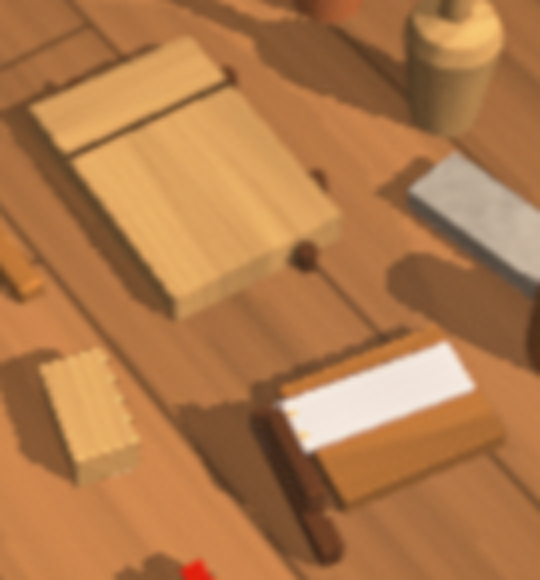

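The crops show clean board edges, with the groove as a dark line (145, 62)→(140, 278) in the top crop. The white blade runs from (620, 80) to (590, 278). The fence runs to the right, and the grip spans about (590–705, 290–320).

```bash
cat > m.py <<'E'
from h import *
def hull(s,box,lo,hi,k=8):
    x0,y0,x1,y1=box
    f=s["frame"][y0:y1,x0:x1]
    u=cv2.resize(f,None,fx=k,fy=k,interpolation=cv2.INTER_CUBIC)
    hsv=cv2.cvtColor(u,cv2.COLOR_RGB2HSV)
    m=cv2.inRange(hsv,lo,hi); 
    m=cv2.morphologyEx(m,cv2.MORPH_CLOSE,np.ones((31,31),np.uint8),borderValue=0)
    c=max(cv2.findContours(m,cv2.RETR_EXTERNAL,cv2.CHAIN_APPROX_NONE)[0],key=cv2.contourArea)[:,0].astype(float)
    return (c+.5)/k-.5+[x0,y0]
def rect(s,c,z):
    P=onz(s,c,z)[:,:2]
    (cx,cy),(w,h),a=cv2.minAreaRect((P*1000).astype(np.float32))
    # refine: fit line to contour points by side (central 70 %)
    cen=np.array([cx,cy])/1000; t=np.radians(a); best=[]
    w,h=w/1000,h/1000
    e1=np.array([np.cos(t),np.sin(t)]);e2=np.array([-e1[1],e1[0]])
    q=(P-cen)@np.c_[e1,e2]
    out=[]
    for ax,(L,M) in enumerate([(w,h),(h,w)]):
        for sg in(1,-1):
            k=(abs(q[:,ax]-sg*L/2)<.006)&(abs(q[:,1-ax])<.38*M)
            if k.sum()<9: continue
            vx,vy,x,y=cv2.fitLine(P[k].astype(np.float32),cv2.DIST_HUBER,0,1e-4,1e-4).ravel()
            ang=np.degrees(np.arctan2(vy,vx)); 
            out.append((round((ang+45)%180-45,2),np.array([x,y])))
    return cen,w,h,a,out
def grey(s): return cv2.cvtColor(s["frame"],cv2.COLOR_RGB2GRAY).astype(float)
E
python3 - <<'E'
from m import *
T=pickle.load(open("top0.pkl","rb"));S=pickle.load(open("side0.pkl","rb"))
for s in(T,S): print("cam",-np.array(s["R"]).T@s["t"])
hs=lambda s,p:cv2.cvtColor(s["frame"],cv2.COLOR_RGB2HSV)[p[1],p[0]]
print(hs(T,(230,190)),hs(T,(275,190)),hs(T,(300,190)),hs(T,(189,180)),hs(S,(230,185)),hs(S,(225,200)))
print("blade")
for s,b in((T,(280,160,325,220)),(S,(245,225,320,275))):
    c=hull(s,b,(0,0,195),(179,75,255)); cen,w,h,a,o=rect(s,c,.026); print(cen,w,h,a); [print(x) for x in o]
print("board")
for s,b in((T,(180,155,265,220)),(S,(185,150,280,235))):
    lo=(14,60,185) 
    c=hull(s,b,lo,(28,190,255)); cen,w,h,a,o=rect(s,c,.032); print(cen,w,h,a); [print(x) for x in o]
# groove in top: dark centroid per row
g=grey(T)
pts=[]
for v in range(172,208):
    row=g[v,200:216]; d=np.clip(np.median(row)-20-row,0,None)
    if d.sum()>20: pts.append((200+(d*np.arange(16)).sum()/d.sum(),v))
P=onz(T,pts,.032); l=np.polyfit(P[:,0],P[:,1],1); print("groove centre y at x=.5,slope deg",np.polyval(l,.5),np.degrees(np.arctan(l[0])),P[[0,-1],:2], (P[:,1]-np.polyval(l,P[:,0])).std())
E
```

```text
cam [ 0.27295045 -0.11199633  1.52084211]
cam [ 0.00141927 -0.84636555  1.20799569]
[ 17 126 227] [ 13 145 188] [ 18  19 245] [ 13 142 104] [ 16 143 225] [ 17 143 227]
blade
[ 0.53214471 -0.29858868] 0.04755651473999024 0.15146792602539064 77.3708724975586
(np.float32(-12.79), array([ 0.5345111 , -0.27566755], dtype=float32))
(np.float32(-12.55), array([ 0.53507423, -0.32290092], dtype=float32))
(np.float32(86.2), array([ 0.4603835 , -0.28299153], dtype=float32))
(np.float32(76.68), array([ 0.60528964, -0.31503785], dtype=float32))
[ 0.5369317  -0.30058337] 0.04834367370605469 0.14316236877441407 77.4098892211914
(np.float32(-12.83), array([ 0.5440803 , -0.27827656], dtype=float32))
(np.float32(-12.54), array([ 0.5335996, -0.3239258], dtype=float32))
(np.float32(76.42), array([ 0.4675116 , -0.28580365], dtype=float32))
(np.float32(77.17), array([ 0.60625476, -0.31611654], dtype=float32))
board
[ 0.5631839 -0.0182724] 0.292380615234375 0.20159837341308592 88.32284545898438
(np.float32(-0.81), array([0.6256161 , 0.12495918], dtype=float32))
(np.float32(-2.16), array([ 0.58615774, -0.1646823 ], dtype=float32))
(np.float32(86.69), array([ 0.46487916, -0.03740263], dtype=float32))
(np.float32(88.35), array([ 0.66430575, -0.00701591], dtype=float32))
[ 0.58255579 -0.03665997] 0.2707847900390625 0.23811436462402344 85.50269317626953
(np.float32(-7.16), array([0.6190882 , 0.09463686], dtype=float32))
(np.float32(-6.93), array([ 0.52442133, -0.164912  ], dtype=float32))
(np.float32(86.52), array([ 0.4674432, -0.0176906], dtype=float32))
(np.float32(67.68), array([ 0.69473785, -0.08888555], dtype=float32))
groove centre y at x=.5,slope deg 0.033203665332451324 -3.2607355918823373 [[0.60759339 0.02716235]
 [0.48098981 0.034106  ]] 0.00021372578841054787
```

```bash
cat > edge.py <<'E'
from h import *
# subpixel edge: along normals to the predicted world segment, strongest gradient of chosen channel
def edge(s,A,B,z,n=40,half=.010,ch=None,sign=0):
    A,B=np.array(A,float),np.array(B,float); d=(B-A)/np.linalg.norm(B-A); nn=np.array([-d[1],d[0]])
    f=s["frame"].astype(np.float32); g=f.mean(2) if ch is None else f[:,:,ch]
    u=np.linspace(-half,half,81); out=[]
    for k in np.linspace(.06,.94,n):
        P=A+(B-A)*k+u[:,None]*nn
        px=proj(s,np.c_[P,np.full(81,z)]).astype(np.float32)
        v=cv2.remap(g,px[:,:1],px[:,1:],cv2.INTER_CUBIC).ravel()
        v=cv2.GaussianBlur(v.reshape(-1,1),(1,9),2).ravel(); dv=np.gradient(v)
        dv=abs(dv) if sign==0 else np.clip(sign*dv,0,None)
        i=dv.argmax(); w=slice(max(i-8,0),i+9); 
        out.append(P[0]+nn*(np.average(u[w],weights=dv[w]+1e-9)+half))
    out=np.array(out)
    vx,vy,x,y=cv2.fitLine(out.astype(np.float32),cv2.DIST_HUBER,0,1e-4,1e-4).ravel()
    res=abs((out-[x,y])@[-vy,vx]); return np.array([x,y]),np.array([vx,vy]),np.median(res)
E
python3 - <<'E'
from edge import *
T=pickle.load(open("top0.pkl","rb"));S=pickle.load(open("side0.pkl","rb"))
a=np.radians(-3.2);ex=np.array([np.cos(a),np.sin(a)]);ey=np.array([-ex[1],ex[0]])
# initial mark: groove centre near end
o=onz(T,[(180+145/5.,155+281/5.)],.032)[0,:2]; print("init mark",o)
for it in range(2):
  for nm,s in(("top",T),("side",S)):
    W=lambda x,y:o+x*ex+y*ey
    for lab,p,q in(("near",W(0,-.165),W(0,-.005)),("far",W(.16,-.165),W(.16,-.005)),("right",W(.005,-.17),W(.155,-.17)),("left",W(.005,.07),W(.155,.07)),("grR",W(.005,0),W(.155,0)),("grL",W(.005,.01),W(.155,.01))):
        c,d,e=edge(s,p,q,.032,half=.005 if lab[:2]=="gr" else .009,ch=0,sign={"grR":-1,"grL":1}.get(lab,0))
        r=(c-o); print(nm,lab,"local mm",np.round([r@ex*1e3,r@ey*1e3],2),"ang",np.round((np.degrees(np.arctan2(d[1],d[0]))+45)%180-45,2),"res",round(e*1e3,2))
  break
# weight & bystanders
E
```

```text
init mark [0.46588396 0.02852904]
top near local mm [  1.65 -82.83] ang 86.67 res 0.17
top far local mm [162.41 -87.17] ang 85.92 res 0.78
top right local mm [  81.02 -168.83] ang -3.56 res 0.69
top left local mm [80.   72.24] ang -3.57 res 0.6
top grR local mm [69.51  2.38] ang -2.96 res 0.49
top grL local mm [84.74 10.67] ang -3.51 res 0.69
side near local mm [  2.54 -85.  ] ang 86.56 res 0.71
side far local mm [163.59 -87.53] ang 86.15 res 0.85
side right local mm [  91.51 -169.68] ang -3.7 res 1.19
side left local mm [80.   71.13] ang -2.94 res 0.71
side grR local mm [85.08  0.44] ang -3.18 res 0.5
side grL local mm [77.63  8.44] ang -3.06 res 0.47
```

```bash
cat > w.py <<'E'
from h import *
def weight(s,box):
    x0,y0,x1,y1=box
    u=cv2.resize(s["frame"][y0:y1,x0:x1],None,fx=8,fy=8,interpolation=cv2.INTER_CUBIC)
    hsv=cv2.cvtColor(u,cv2.COLOR_RGB2HSV); m=((hsv[:,:,1]<90)&(hsv[:,:,2]<140)).astype(np.uint8)*255
    c=max(cv2.findContours(m,cv2.RETR_EXTERNAL,cv2.CHAIN_APPROX_NONE)[0],key=cv2.contourArea)
    M=cv2.moments(c); p=np.array([M["m10"],M["m01"]])/M["m00"]
    return (p+.5)/8-.5+[x0,y0],(cv2.boundingRect(c)[0]/8+x0,cv2.boundingRect(c)[1]/8+y0,cv2.boundingRect(c)[2]/8,cv2.boundingRect(c)[3]/8)
def tri(T,pt,S,ps):
    c1,d1=ray(T,[pt]);c2,d2=ray(S,[ps]);d1,d2=d1[0],d2[0]
    k=np.linalg.lstsq(np.c_[d1,-d2],c2-c1,rcond=None)[0]
    return (c1+k[0]*d1+c2+k[1]*d2)/2,np.linalg.norm(c1+k[0]*d1-c2-k[1]*d2)
# silhouette centroid of the solid placed with underside at (x,y,z0)
def sil(s,X):
    t=np.linspace(0,2*np.pi,48); m=np.zeros((384*8,512*8),np.uint8)
    for r,a,b in((.021,0,.05),(.013,.05,.075)):
        P=np.r_[np.c_[r*np.cos(t),r*np.sin(t),0*t+a],np.c_[r*np.cos(t),r*np.sin(t),0*t+b]]+X
        cv2.fillConvexPoly(m,cv2.convexHull(((proj(s,P)+.5)*8).astype(np.int32)),255)
    M=cv2.moments(m,True); return np.array([M["m10"],M["m01"]])/M["m00"]/8-.5
E
python3 - <<'E'
from w import *
from station import r
T=pickle.load(open("top0.pkl","rb"));S=pickle.load(open("side0.pkl","rb"))
pt,bt=weight(T,(112,185,140,215));ps,bs=weight(S,(158,118,182,150)); print(pt,bt,ps,bs)
print(tri(T,pt,S,ps), onz(T,[pt],.036),onz(S,[ps],.036))
for x,y,z,yaw in((.45,-.31,.217,77.3),(.45,-.03,.227,86.6),(.5,.25,.21,0),(.53,0,.24,-3.4)):
    for k in(0,180):
        print(x,y,yaw+k,r.inverse_kinematics([x,y,z],[180,0,(yaw+k+180)%360-180]))
E
```

```text
[125.36421299 200.17142821] (118.375, 194.25, 15.25, 12.625) [170.13822727 134.85075179] (164.875, 125.25, 11.25, 19.375)
(array([0.51482123, 0.32319941, 0.03152062]), np.float64(0.0015689139752328972)) [[0.51336079 0.32216571 0.036     ]] [[0.5136083  0.31849543 0.036     ]]
0.45 -0.31 77.3 [-38.12980521  -0.38157844  95.40667497   0.          84.97490347
 -25.42980521]
0.45 -0.31 257.3 None
0.45 -0.03 86.6 [ -8.13760319 -16.23163496 108.6731577    0.          87.55847726
  -4.73760319]
0.45 -0.03 266.6 None
0.5 0.25 0 [ 2.30781097e+01  1.84119579e+00  9.38979065e+01 -2.54444375e-14
  8.42608977e+01  1.13078110e+02]
0.5 0.25 180 [ 23.07810969   1.84119579  93.89790653   0.          84.26089768
 -66.92189031]
0.53 0 -3.4 [-3.67810403e+00 -3.80582039e+00  9.63539505e+01 -2.54444375e-14
  8.74518699e+01  8.97218960e+01]
0.53 0 176.6 [ -3.67810403  -3.80582039  96.35395049   0.          87.4518699
 -90.27810403]
```

```bash
cat > act.py <<'E'
from station import r
import numpy as np
SQ=-12.7; BD=-3.35; GY=-.050; GZ=.032; TC=.163
def ax(a):
    a=np.radians(a); return np.array([np.cos(a),np.sin(a)]),np.array([-np.sin(a),np.cos(a)])
def tcp(corner,a,z):   # TCP for a square corner at (x,y), underside of blade at z
    ex,ey=ax(a); p=np.array(corner)-.009*ex+GY*ey
    return [*p,z+GZ+TC]
def st(*extra):
    s=r.sense(); print(round(s["clock"],2),"tcp",s["tcp_pos"].round(4),s["orientation"].round(2),"F",s["contact_force"].round(1),"open",round(s["opening"],4),*extra)
E
python3 - <<'E'
from act import *
C=(.4636,-.2604)
p=tcp(C,SQ,.022); o=[180,0,90+SQ]
r.reach([p[0],p[1],.36],o); st()
r.servo_line(p,o,speed=.15); st()
r.grab(35); r.wait(.2); st()
r.servo_line([p[0],p[1],p[2]+.06],o,speed=.12); st()
import pickle,cv2
r.wait(.2)
ims=[]
for n in("top","side"):
    s=r.snapshot(n); pickle.dump(s,open(n+"1.pkl","wb"))
    ims.append(s["frame"])
T,S=ims
a=cv2.resize(T[150:240,230:350],(400,300));b=cv2.resize(S[200:305,210:350],(400,300))
import numpy as np
cv2.imwrite("pics/held.png",np.hstack([a,b])[:,:,::-1])
E
```

```text
3.22 tcp [ 0.4442 -0.3067  0.36  ] [ 1.7999e+02 -1.0000e-02  7.7370e+01] F [ 0.3 -0.3 -0.6] open 0.0882
4.32 tcp [ 0.4441 -0.3074  0.2182] [1.799e+02 5.000e-02 7.730e+01] F [0.  0.2 0.3] open 0.0882
5.62 tcp [ 0.4438 -0.3072  0.217 ] [-180.    -0.    77.3] F [-0.2 -0.  -0.3] open 0.0156
6.27 tcp [ 0.4437 -0.3071  0.2763] [-1.7996e+02 -2.0000e-02  7.7300e+01] F [ 0.3  0.4 -2.8] open 0.0163
```

View pics/held.png

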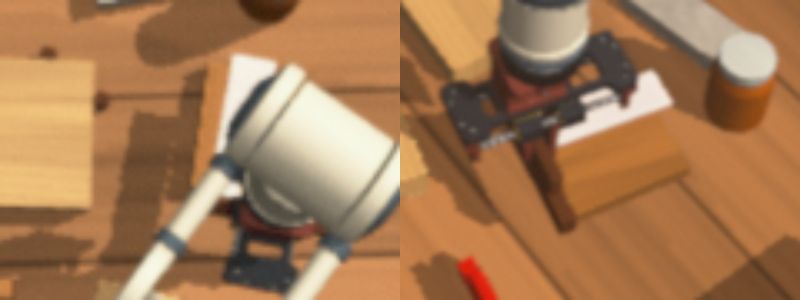

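The square is held, with the blade level at about (620, 105) in the side half of the picture. I'll take it to the board, seat it gently and watch the force.

```bash
cat >> act.py <<'E'
M=np.array([.4685,.0297]); O=[180,0,90+BD]
def loc(x,y): ex,ey=ax(BD); return M+x*ex+y*ey
E
python3 - <<'E'
from act import *
import pickle
r.reach(tcp(loc(-.008,0),BD,.075),O); r.wait(.2); st()
b=r.sense()["contact_force"]
r.servo_line(tcp(loc(-.008,0),BD,.036),O,speed=.08); r.wait(.2); st("above")
ex,_=ax(BD)
x=-.008
while x<.005:
    x+=.001; r.servo_line(tcp(loc(x,0),BD,.036),O,speed=.02); r.wait(.05)
    f=(r.sense()["contact_force"]-b)[:2]@ex
    if f<-4: break
st("x",x,"f",f)
for n in("top","side"): pickle.dump(r.snapshot(n),open(n+"2.pkl","wb"))
E
```

```text
7.88 tcp [ 0.4488 -0.0202  0.27  ] [-1.800e+02  1.000e-02  8.654e+01] F [ 0.2  0.2 -1.5] open 0.016
8.71 tcp [ 0.4488 -0.0192  0.2316] [1.7994e+02 1.0000e-02 8.6650e+01] F [ 0.3  0.8 -2.2] open 0.0157 above
11.41 tcp [ 0.4571 -0.0197  0.2308] [-179.86    0.     86.66] F [-5.  -0.6  0.2] open 0.0162 x 0.001 f -5.177686094353508
```

```bash
python3 - <<'E'
from act import *
import pickle
ex,_=ax(BD); F=lambda: r.sense()["contact_force"]
x=.0002; z=.036
r.servo_line(tcp(loc(x,0),BD,z),O,speed=.02); r.wait(.1); st()
while z>.029:
    z-=.0007; r.servo_line(tcp(loc(x,0),BD,z),O,speed=.02); r.wait(.05)
    if F()[2]>1.5: break
st("z",z)
while x<.005 and F()[:2]@ex>-5:
    x+=.0005; r.servo_line(tcp(loc(x,0),BD,z),O,speed=.02); r.wait(.05)
st("x",x)
T,S=r.snapshot("top"),r.snapshot("side")
pickle.dump(T,open("top3.pkl","wb"));pickle.dump(S,open("side3.pkl","wb"))
import cv2
a=cv2.resize(T["frame"][150:225,180:280],(400,300),interpolation=cv2.INTER_CUBIC);b=cv2.resize(S["frame"][145:235,180:300],(400,300),interpolation=cv2.INTER_CUBIC)
cv2.imwrite("pics/seat.png",np.hstack([a,b])[:,:,::-1])
E
```

```text
11.86 tcp [ 0.4567 -0.0197  0.2309] [-179.98   -0.     86.65] F [-2.1  0.3 -1.1] open 0.0156
13.66 tcp [ 0.4567 -0.0197  0.227 ] [-179.98    0.     86.65] F [-7.2  0.5  2.2] open 0.0159 z 0.0318
13.66 tcp [ 0.4567 -0.0197  0.227 ] [-179.98    0.     86.65] F [-7.2  0.5  2.2] open 0.0159 x 0.0002
```

View pics/seat.png

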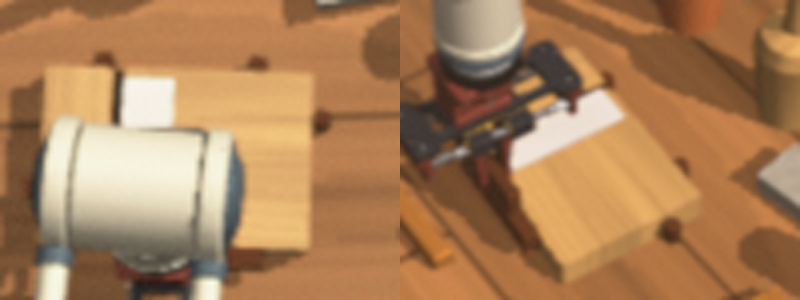

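The square is seated. The top half shows the blade's left edge against the groove at (120, 100), and the fence along the near edge. Next I'll measure the sideways fit at the visible far end of the blade.

```bash
cat > chk.py <<'E'
from edge import *
from act import loc,BD,ax,M
import sys
def check(T,S,x0,x1,ends=True):
    ex,ey=ax(BD)
    for nm,s in(("top",T),("side",S)):
        for lab,y,z,a,b,sg,ch in(("bladeL",0,.036,x0,x1,-1,2),("bladeR",-.045,.036,x0,x1,1,2),("grooveL",.01,.032,x0,x1,1,0),("boardR",-.17,.032,.01,.15,0,0),("boardL",.07,.032,.01,.15,0,0)):
            if nm=="side" and lab in("grooveL","bladeL") and False: continue
            # normal of segment along +x is +y
            c,d,e=edge(s,loc(a,y),loc(b,y),z,n=20,half=.006,ch=ch,sign=sg)
            r=c-M; print(nm,lab,"y mm",round(r@ey*1e3,2),"at x",round(r@ex*1e3),"ang",round((np.degrees(np.arctan2(d[1],d[0]))+45)%180-45,2),"res",round(e*1e3,2))
E
python3 - <<'E'
from chk import *
L=lambda n:pickle.load(open(n,"rb"))
check(L("top3.pkl"),L("side3.pkl"),.115,.147)
E
```

```text
top bladeL y mm 1.35 at x 130 ang -1.35 res 0.08
top bladeR y mm -45.52 at x 131 ang -1.63 res 0.07
top grooveL y mm 9.68 at x 134 ang -8.82 res 0.56
top boardR y mm -169.43 at x 75 ang -2.77 res 0.44
top boardL y mm 69.1 at x 64 ang -1.87 res 0.57
side bladeL y mm 0.11 at x 131 ang 3.39 res 0.89
side bladeR y mm -48.18 at x 131 ang -2.51 res 0.62
side grooveL y mm 6.77 at x 131 ang 11.79 res 0.95
side boardR y mm -171.27 at x 84 ang -4.4 res 1.43
side boardL y mm 71.27 at x 82 ang -4.2 res 3.58
```

```bash
python3 - <<'E'
from chk import *
from act import *
r.let_go(); st()
p=tcp(loc(.0002,0),BD,.0318)
r.servo_line([p[0],p[1],p[2]+.12],O,speed=.2)
W=(.514,.320)
r.reach([*W,.36],[180,0,-180+BD]); r.wait(.2); st()
T,S=r.snapshot("top"),r.snapshot("side")
pickle.dump(T,open("top4.pkl","wb"));pickle.dump(S,open("side4.pkl","wb"))
check(T,S,.01,.145)
a=cv2.resize(T["frame"][155:225,190:290],(600,420),interpolation=cv2.INTER_CUBIC)
cv2.imwrite("pics/rel.png",a[:,:,::-1])
E
```

```text
14.94 tcp [ 0.4568 -0.0197  0.2268] [180.    -0.    86.65] F [ 0.3  0.  -0.1] open 0.0877
17.19 tcp [0.5143 0.3189 0.3603] [1.8000e+02 2.0000e-02 1.7653e+02] F [-0.  -0.1 -0.9] open 0.088
top bladeL y mm 1.5 at x 62 ang -3.87 res 0.52
top bladeR y mm -45.66 at x 66 ang -3.23 res 0.46
top grooveL y mm 9.65 at x 66 ang -3.08 res 0.89
top boardR y mm -169.52 at x 68 ang -2.88 res 0.55
top boardL y mm 70.95 at x 80 ang -3.6 res 0.75
side bladeL y mm 0.25 at x 62 ang -3.16 res 0.88
side bladeR y mm -48.33 at x 78 ang -3.13 res 0.76
side grooveL y mm 9.0 at x 89 ang -3.06 res 0.35
side boardR y mm -171.31 at x 81 ang -5.11 res 1.16
side boardL y mm 70.42 at x 83 ang -2.97 res 0.85
```

View pics/rel.png

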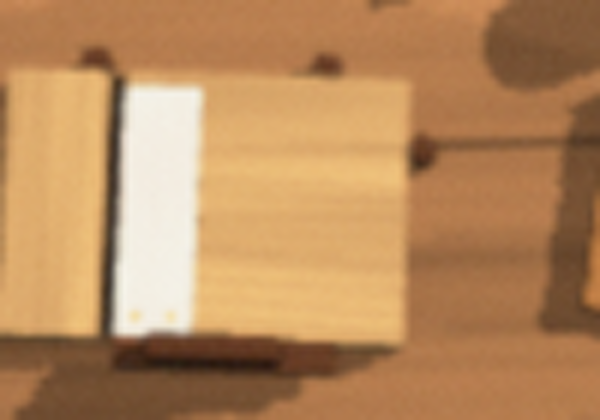

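The square lies flush, with its left edge along the groove to within about half a millimetre and parallel to it. Next comes the weight.

```bash
python3 - <<'E'
from chk import *
from act import *
o=[180,0,-180+BD]; W=(.514,.3205)
r.servo_line([*W,.2005],o,speed=.12); st()
r.grab(25); r.wait(.2); st()
r.servo_line([*W,.31],o,speed=.15); st()
P=loc(.065,-.0225)
r.reach([*P,.31],o); r.wait(.2); st("goal",P)
r.servo_line([*P,.245],o,speed=.1); r.wait(.2); st()
z=.245; b=r.sense()["contact_force"][2]
while z>.233:
    z-=.0006; r.servo_line([*P,z],o,speed=.015); r.wait(.05)
    if r.sense()["contact_force"][2]-b>1.5: break
st("z",z,"b",b)
E
```

```text
18.77 tcp [0.5143 0.3207 0.2016] [1.7994e+02 9.0000e-02 1.7665e+02] F [-0.7 -0.3 -0.4] open 0.0881
19.76 tcp [0.514  0.3207 0.2007] [1.7997e+02 1.0000e-02 1.7666e+02] F [-0.4  3.2 -0.7] open 0.0416
20.64 tcp [0.5138 0.3203 0.3082] [-1.7990e+02 -1.3000e-01  1.7664e+02] F [-0.  -0.1 -4.9] open 0.0417
22.05 tcp [0.5322 0.0046 0.3099] [ 1.7999e+02 -1.0000e-02  1.7676e+02] F [-0.5 -0.3 -4. ] open 0.0415 goal [0.53207414 0.00344016]
23.05 tcp [0.5323 0.0034 0.246 ] [1.8000e+02 1.0000e-01 1.7665e+02] F [ 0.3  0.1 -4.4] open 0.0414
27.55 tcp [0.5321 0.0035 0.2366] [1.8000e+02 3.0000e-02 1.7665e+02] F [-1.3 -0.6  1.2] open 0.0411 z 0.23600000000000015 b -4.390689037926901
```

```bash
python3 - <<'E'
from chk import *
from act import *
o=[180,0,-180+BD]; P=loc(.065,-.0225)
r.let_go(); r.wait(.2); st()
r.servo_line([*P,.36],o,speed=.12)
r.reach([.42,.35,.38],o); r.wait(.3); st()
T,S=r.snapshot("top"),r.snapshot("side")
check(T,S,.01,.145)
ex,ey=ax(BD); c,d,e=edge(T,loc(0,-.165),loc(0,-.135),.032,half=.008,ch=0); print("near x",(c-M)@ex)
a=cv2.resize(T["frame"][155:225,190:283],(400,300),interpolation=cv2.INTER_CUBIC);b=cv2.resize(S["frame"][140:235,180:306],(400,300),interpolation=cv2.INTER_CUBIC)
cv2.imwrite("pics/fin.png",np.hstack([a,b])[:,:,::-1])
E
```

```text
28.61 tcp [0.5321 0.0035 0.236 ] [180.    -0.   176.65] F [-0.1 -0.8  0.5] open 0.0878
31.46 tcp [0.4205 0.3494 0.38  ] [-180.     -0.    176.58] F [ 0.6 -0.6 -0.3] open 0.0876
top bladeL y mm 1.42 at x 62 ang -3.8 res 0.85
top bladeR y mm -45.94 at x 91 ang -3.08 res 0.35
top grooveL y mm 10.15 at x 65 ang -3.72 res 0.78
top boardR y mm -169.5 at x 68 ang -2.92 res 0.6
top boardL y mm 70.95 at x 80 ang -3.59 res 0.75
side bladeL y mm 0.44 at x 93 ang -2.73 res 1.39
side bladeR y mm -48.98 at x 65 ang -2.79 res 0.68
side grooveL y mm 8.81 at x 81 ang -3.86 res 1.35
side boardR y mm -170.8 at x 77 ang -4.62 res 1.04
side boardL y mm 70.38 at x 77 ang -2.95 res 0.87
near x -0.0007710607951253529
```

View pics/fin.png

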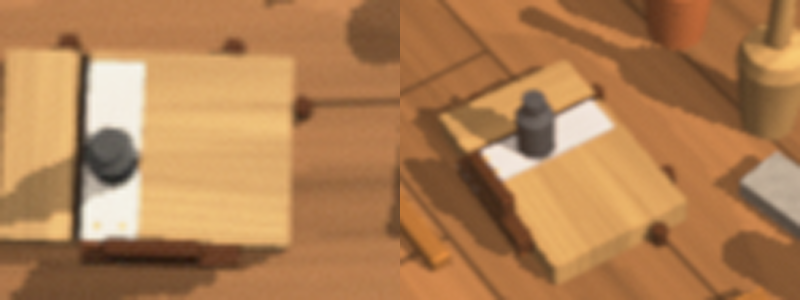

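The weight stands upright on the blade, at (112, 155) in the top half. The square hasn't moved: it is still flush with the near edge and along the groove. Handing in.

```bash
python3 -c "
from station import r
print(r.hand_in())"
```

```text
the job is handed in; nothing more can be done
None
```

The job is handed in: the square lies flush on the board with its blade along the groove's right side (within about 1 mm by the cameras), and the weight stands upright on the blade; no verdict was returned.

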